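# Latch the gate of the supply crate

## Robot

A 6-joint arm with a two-finger parallel gripper is mounted at the origin on the work surface. World frame = base frame: x ahead of the robot, y to its left, z up, the work surface at z = 0. Lengths are in m, angles in rad, forces in N, time in s.
With the tool pointing down it reaches from about 0.25 to 0.775 m from the base axis. Payload 4 kg.
Tool frame: the origin (TCP) lies midway between the tips of the shut fingers; the grasp point (between the pads) lies 19 mm behind it; z points along the fingers, y is the direction in which the jaws open and shut (so a half turn about z gives the same grasp; the last joint's range is limited). The gripper opens to 94 mm and grips with 3 to 60 N. Pads are 16 mm wide; open, the fingers measure 119 mm over their backs; the gripper's body (75 mm by 177 mm) begins 78 mm behind the grasp point.
Start: joints at [-1.426, 0.087, 1.371, -0, 1.684, -0.103], TCP at [0.135, -0.533, 0.206] pointing down, gripper open.
Joint ranges: [-3.1, 3.1], [-0.76, 2.03], [0.27, 2.55], [-1.08, 4.22], [0.17, 2.65], [-2.57, 2.57]. Speed limits (rad/s): [2.79, 2.79, 3.14, 3.14, 3.14, 3.14].

## Interface

Orientations are given as [roll, pitch, yaw] about the fixed x, y, z axes, in that order (R = Rz(yaw) Ry(pitch) Rx(roll)).
In Python, from bench import get_obs, snapshot, ticket gives the robot as it stands.
- The arm moves only by the shell command python3 -m creep 'ROWS' [OPENING]. ROWS is JSON, a list that holds one entry, the list of rows, each a list of 4 numbers: the shift along the tool's x, y, z in mm, then the turn about the tool's z in degrees. A call has 1 to 8 rows; each row shifts and turns the commanded pose from where the row before left it, along the tool's axes as they then stand; what a row does not reach is not made up. A row lasts 1/8 s, in which the tool goes at most 62.5 mm and 10.7 degrees, less where a joint would pass 70% of its speed; a pose out of reach is approached as far as the arm can. A call with a gripper value outside its range is refused whole. OPENING is the opening, from 0 (shut) to 1 (fully open), set as the call begins (- or left out, the last holds). The fingers move at their own pace and stop on an object; the grip force is fixed at half the most. Time passes only in rows, so rows that do not move let the fingers close. It gives the time, the measured TCP pose, the force and the opening at its end, in the units of the state.
- get_obs(): the state, without advancing time (a new reading comes with each control period).
- snapshot(name): name is "scene" or "top"; returns a dict with "color" (384x512x3 uint8, red, green, blue), "depth" (384x512 float32, m along the optical axis (not along the pixel's ray), 0 where there is no reading), "fx", "fy", "cx", "cy" (pixels), "extrinsics" (4x4, takes a point from world to camera coordinates). Camera axes: x right, y down, z forward; pixel columns grow to the right and rows downward; lengths in m; the calibration is good to about 2 mm. A picture is of the moment at which its call begins.
- ticket.close_job(): hands the job in, once; it reports no verdict.
The state is a dict: "time": time; "joint_positions": joint angles; "qvel": joint speeds; "joint_torque": joint torques, N m; "tool_pos": TCP position; "ee_rot": TCP orientation; "wrist_force": force on the tool from outside, world axes, zero at the start; "wrist_torque": the same for the moment, N m; "width": finger opening in m.
Only numpy, scipy, OpenCV 4.12 (cv2) and the standard library are available. Lean on these libraries where they do the work, as an engineer would, in place of code of your own. Each camera call takes 0.05 s, during which the arm holds its last target. There are 200 camera calls.

## Task

Swing the front gate of the plywood supply crate shut and latch it: lift the steel gravity bar over the lip of its keeper and let it drop right down into the notch, then let go. The keeper can be set a little further in or out, so feel for the notch, and do it gently, without ramming or forcing the bar or your fingers against the keeper (keep well under 20 N). Leave everything else on the table and in the crate where it is.

Things in the scene. Friction and masses are not known exactly. Their poses are not given: they have to be found in the camera images.
- crate: Open-topped plywood crate of art supplies, screwed to the table, 320 wide (y) x 220 deep (x) x 100 high; origin at the centre of its underside, z up. Its front, with the gate, faces its own -x, towards the robot.
- hinge (a point): Point on the gate's upright hinge axis at the height of the bar's pivot (86 above the table), at the crate's left front corner: crate frame (-106, +140, 86).
- gate (a joint): Angle of the 12 thick, 225 long plywood gate (top 100 above the table) about that hinge, rad. At 0 it lies square across the crate's front, running from the hinge towards the crate's -y; it grows as its free end swings out to the crate's -x. It goes to 1.0, and inwards past square to about -0.08. Stiff hinge (0.2 N m): it stays where it is left.
- bar (a joint): Angle of the steel gravity latch bar on its pivot, rad. 0 = level, as it lies on the notch floor; positive = free end up (to 0.6); with nothing under it, it droops to its stop at -0.03. Standing on the keeper's lip or shoulder it reads about 0.08. Its greased pivot lets it sink under its own weight (about 0.30 kg) at about 0.8 rad/s.
- bar_pivot (a point): The bar's pivot on the gate's outer face, 50 from the hinge axis along the gate, 86 above the table. The bar is 8 thick and 22 high, its middle plane 14 in front of the hinge axis (gate's outer side); its free end reaches 280 from the hinge axis, beyond the gate's own end.
- knob (a point): Centre of the 26 diameter black ball on a 10 thick upright stem on top of the bar, by which the bar is lifted: 170 along the bar from its pivot (220 from the hinge axis) and 56 above the bar's middle line, so 142 above the table when the bar is level.
- bracket: Flat steel bracket on the crate's right front post, carrying the keeper. Origin: the middle of the notch floor (75 above the table, crate frame (-120, -120, 75)) if the keeper were centred in its adjustment; axes as the crate's. The keeper has been shifted along the bracket's x by up to 12 either way and clamped: its true place is not measured.
- bracket_mid (a point): The same point as the bracket's origin. The keeper about it is a steel block 22 wide (y); from front (-x) to back: outer lip 22 thick, notch 11 wide, inner shoulder 30 thick. Lip and shoulder both stand 16 above the notch floor. The bar crosses it 260 from the hinge axis.
- paint: Paint bottle, 54 diameter, 125 high, in the crate; origin under its centre.
- jar: Glass jar, 60 diameter, 75 high, in the crate; origin under its centre.
- glue: White glue bottle, 54 diameter, 150 high, left of the crate; origin under its centre.
- penpot: White cup, 72 diameter, 95 high, right of the crate; origin under its centre.
- tape: Roll of paper tape lying flat, 90 diameter, 25 high, on the table in front; origin under its centre.
- eraser: White eraser, 60 x 28 x 18, on the table in front; origin under its centre.
- tin: Steel tin, 66 diameter, 60 high, left of the crate's front; origin under its centre.

How it is judged:
On the way:
1. the bar is lifted above the height of the keeper's lip while the gate still stands open of the notch (value of joint bar above 0.06 rad and value of joint gate above 0.03 rad), for 0.1 s.
At the end, for the whole second after the job is handed in: The gate is shut (within 0.065 rad of square) with the bar lying level on the notch floor (bar angle between -0.015 and 0.02 rad), both at rest, and every bystander is within 20 mm of where it stood (value of joint bar between -0.015 and 0.02 rad and value of joint gate between -0.065 and 0.065 rad and velocity of joint bar between -0.05 and 0.05 rad/s and velocity of joint gate between -0.05 and 0.05 rad/s and distance of each of paint, jar, glue, penpot, tape, eraser, tin from where it was at the start of the episode below 0.02 m); the robot touches nothing.
It fails at once if the keeper or its bracket is pressed or struck with more than 20 N (contact force between bracket and anything else above 20 N).
It fails at once if a bystander is knocked over or shifted by more than 20 mm (distance of any of paint, jar, glue, penpot, tape, eraser, tin from where it was at the start of the episode above 0.02 m or angle between any of paint, jar, glue, penpot, tape, eraser, tin's own z axis and vertical above 0.5 rad).
It also fails if it takes over 67 s, if anything falls off the work surface, if the arm or the gripper's body presses on something with over 40 N, if the wrist force passes 120 N, or if a joint passes its speed limit or range.

## Working session

There is one attempt and no reset: what is moved stays moved. The work goes in short steps, Python scripts to look and compute and a shell command to move; the robot and the scene stay as the last step left them, time stands still between calls to the robot, and variables do not carry over. Pictures are saved under pics/ and viewed, on a budget of 10 in all, crops included, one or two more only if the job needs it, and the job is handed in when it is done.

```bash
mkdir -p pics; ls; cat > h.py <<'E'
import numpy as np, cv2
from bench import get_obs, snapshot, ticket
def save(n,s,crop=None,k=1):
    im=s["color"][:,:,::-1]
    if crop: a,b,c,d=crop; im=im[b:d,a:c]
    cv2.imwrite("pics/"+n+".png",cv2.resize(im,None,fx=k,fy=k,interpolation=cv2.INTER_CUBIC))
def cloud(s):
    d=s["depth"]; v,u=np.indices(d.shape)
    P=np.stack([(u-s["cx"])/s["fx"]*d,(v-s["cy"])/s["fy"]*d,d],-1)
    E=np.array(s["extrinsics"]); W=(P-E[:3,3])@E[:3,:3]
    W[d==0]=np.nan
    return W
E
python3 - <<'E'
from h import *
import pickle
S={n:snapshot(n) for n in("scene","top")}
pickle.dump(S,open("s0.pkl","wb"))
im=np.hstack([S["top"]["color"],S["scene"]["color"]])[:,:,::-1]
cv2.imwrite("pics/a.png",S["top"]["color"][:,:,::-1]);cv2.imwrite("pics/b.png",S["scene"]["color"][:,:,::-1])
for n in S: print(n,S[n]["fx"],np.array(S[n]["extrinsics"]).round(3))
print(get_obs())
E
```

```text
pics
scene 358.01632731529753 [[-0.374  0.927  0.014  0.203]
 [ 0.735  0.306 -0.605 -0.322]
 [-0.566 -0.217 -0.796  1.319]
 [ 0.     0.     0.     1.   ]]
top 350.07491855689835 [[ 0.017 -1.     0.015 -0.011]
 [-0.998 -0.018 -0.06   0.555]
 [ 0.061 -0.014 -0.998  0.928]
 [ 0.     0.     0.     1.   ]]
{'time': 0.1, 'joint_positions': array([-1.42609493e+00,  8.78723894e-02,  1.37206757e+00, -2.99850462e-05,
        1.68361597e+00, -1.03122042e-01]), 'qvel': array([-8.27960996e-04, -8.92147533e-04, -2.98728934e-03,  8.47681083e-04,
        2.89379998e-05, -1.00410492e-03]), 'joint_torque': array([ 1.74178360e-03, -3.41252124e+01, -3.03301799e+01,  7.18969549e-02,
        3.04195785e-02, -1.01946978e-04]), 'tool_pos': array([ 0.13481447, -0.5327156 ,  0.20444402]), 'ee_rot': array([-3.13963673e+00, -1.72456178e-04,  2.47819927e-01]), 'wrist_force': array([ 0.20263898,  0.22177765, -0.87989016]), 'wrist_torque': array([-0.06046348,  0.06140436, -0.01194068]), 'width': 0.09387009807494891}
```

View pics/a.png

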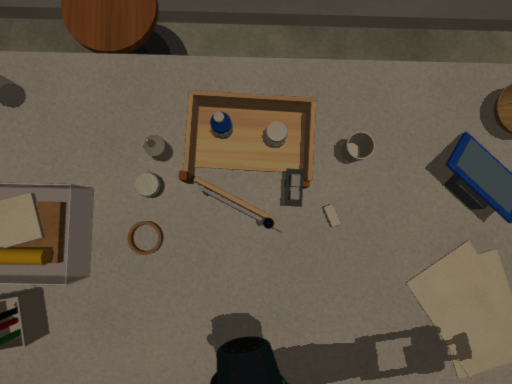

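View pics/b.png

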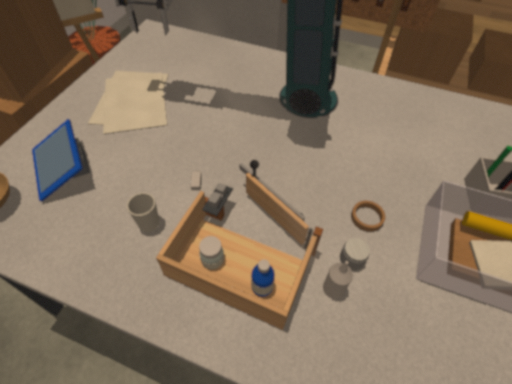

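The top view shows the gate open about 0.45 rad, from the hinge post at (186,176) to the knob at (268,222). The keeper is at (293,187). Next I'll measure these points.

```bash
cat > m.py <<'E'
from h import *
def knob(s):
    W=cloud(s); c=s["color"].astype(int).max(-1)
    m=(c<60)&(abs(W[...,2]-.148)<.03)&(W[...,0]>.25)&(W[...,0]<.6)&(abs(W[...,1])<.3)
    return W[m],np.argwhere(m)
E
python3 - <<'E'
from m import *
import pickle
S=pickle.load(open("s0.pkl","rb"))
for n in S:
    W=cloud(S[n]); 
    k,px=knob(S[n]); print(n,"knob",len(k),np.median(k,0),px.mean(0) if len(k) else 0, k[:,2].max() if len(k) else 0)
    z=W[...,2]; reg=(W[...,0]>.3)&(W[...,0]<.75)&(abs(W[...,1])<.25)
    m=reg&(abs(z-.1)<.006); hsv=cv2.cvtColor(S[n]["color"],cv2.COLOR_RGB2HSV)
    m&=hsv[...,1]>70
    P=W[m]; print("rim",len(P),P.min(0),P.max(0)); 
    r=cv2.minAreaRect(P[P[:,0]>.47][:,:2].astype(np.float32)*1000); print("rim rect x>.47",r)
    g=reg&(hsv[...,1]<70)&(z>.05)&(z<.1)&(W[...,0]<.55)&(W[...,1]<-.02)
    G=W[g]; print("grey",len(G),G.min(0),G.max(0))
    np.save(n+"_rim.npy",P); np.save(n+"_grey.npy",G)
s=S["top"]; W=cloud(s)
for v in range(165,212,3): print(v,[tuple((W[v,u]*1000).round().astype(int)) for u in (284,288,293,298,303)])
save("c",s,(170,80,340,250),4)
E
```

```text
scene knob 38 [ 0.49631232 -0.01999217  0.14435884] [164.55263158 253.57894737] 0.1495869193300355
rim 1052 [ 0.49047158 -0.13555654  0.09402187] [0.74999334 0.1977621  0.10596066]
rim rect x>.47 ((625.6006469726562, 33.55714416503906), (326.64971923828125, 263.8027038574219), 87.41220092773438)
grey 105 [ 0.45892029 -0.10986614  0.05748056] [ 0.54999495 -0.02762427  0.09238245]
top knob 90 [ 0.48651314 -0.02049285  0.14691719] [222.85555556 268.04444444] 0.15269271593761868
rim 1157 [ 0.49085052 -0.13416601  0.09412404] [0.74989959 0.1921069  0.10592323]
rim rect x>.47 ((623.9443359375, 29.894699096679688), (321.8534240722656, 261.5406188964844), 88.07796478271484)
grey 190 [ 0.4592053  -0.10792892  0.06304001] [ 0.54998444 -0.03522435  0.09625532]
165 [(np.int64(644), np.int64(-67), np.int64(8)), (np.int64(644), np.int64(-78), np.int64(8)), (np.int64(644), np.int64(-92), np.int64(12)), (np.int64(644), np.int64(-106), np.int64(9)), (np.int64(645), np.int64(-120), np.int64(8))]
168 [(np.int64(635), np.int64(-68), np.int64(8)), (np.int64(636), np.int64(-79), np.int64(8)), (np.int64(63
[... 2717 characters left out ...]
 [(np.int64(537), np.int64(-69), np.int64(4)), (np.int64(535), np.int64(-74), np.int64(65)), (np.int64(535), np.int64(-87), np.int64(66)), (np.int64(535), np.int64(-100), np.int64(67)), (np.int64(538), np.int64(-122), np.int64(-2))]
207 [(np.int64(529), np.int64(-70), np.int64(2)), (np.int64(529), np.int64(-80), np.int64(2)), (np.int64(529), np.int64(-95), np.int64(-1)), (np.int64(529), np.int64(-108), np.int64(2)), (np.int64(530), np.int64(-122), np.int64(-1))]
210 [(np.int64(521), np.int64(-70), np.int64(-1)), (np.int64(521), np.int64(-81), np.int64(-1)), (np.int64(521), np.int64(-94), np.int64(0)), (np.int64(521), np.int64(-108), np.int64(0)), (np.int64(521), np.int64(-122), np.int64(0))]
```

View pics/c.png

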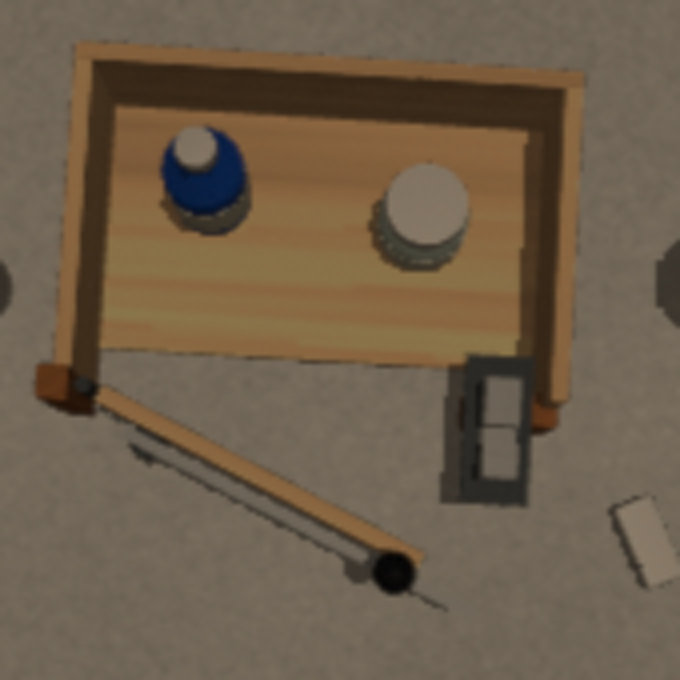

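The crop shows the keeper plainly: block rows run from about (293,174) to (293,200) in the full image, and the notch is at row ~187.5. The hinge pin is at (191,176.5) and the knob at (268,223). Now I'll fit the crate pose and work out the latched gate angle.

```bash
python3 - <<'E'
from m import *
import pickle
S=pickle.load(open("s0.pkl","rb"))
s=S["top"];P=np.load("top_rim.npy")[:,:2]*1000
# pixel corners at z=.1 (crop coords): back-left outer, back-right outer, left wall outer low, right wall outer low
E=np.array(s["extrinsics"])
def ray(u,v,z):
    d=E[:3,:3].T@np.array([(u-s["cx"])/s["fx"],(v-s["cy"])/s["fy"],1]);o=-E[:3,:3].T@E[:3,3]
    return ((o+d*(z-o[2])/d[2])*1000).round(1)
f=lambda a,b,z:ray(170+a/4-.375,80+b/4-.375,z)
bl,br,ll,lr=f(77,43,.1),f(582,73,.1),f(55,367,.1),f(566,402,.1)
print(bl,br,ll,lr,"width",np.linalg.norm(bl-br), "yaw back",np.arctan2(*(br-bl)[:2])*1)
psi=np.arctan2((bl-br)[1],(bl-br)[0])-np.pi/2
print("psi back",psi,"psi sides",[np.arctan2((a-b)[1],(a-b)[0]) for a,b in((bl,ll),(br,lr))])
R=lambda a:np.array([[np.cos(a),-np.sin(a)],[np.sin(a),np.cos(a)]])
C=(bl+br)[:2]/2-R(psi)@[110,0]
H=C+R(psi)@[-106,140];B=C+R(psi)@[-120,-120]
print("centre",C,"hinge",H,"pin seen",f(84,386,.1),"bracket",B)
k=np.array(f(394,573,.142)[:2]); print("knob",k,"dist",np.linalg.norm(k-H),np.hypot(220,14))
v=R(-psi)@(k-H); th=np.arctan2(-v[0],-v[1])-np.arctan2(14,220); print("gate",th)
for n,y in(("top",375),("line",427),("bot",480)): 
    q=f(503,y,.091)[:2]; print(n,q,R(-psi)@(q-B))
E
```

```text
[813.1 180.6 100. ] [ 800.9 -136.   100. ] [609.2 188.2 100. ] [ 593.3 -127.5  100. ] width 316.8349728170803 yaw back -3.1030772815992536
psi back -0.03851537199053956 psi sides [np.float64(-0.037255926422988354), np.float64(-0.04092126643440969)]
centre [697.08157878  26.53564352] hinge [596.55101008 170.51343611] pin seen [597.7 170.  100. ] bracket [572.54987178 -88.75465942]
knob [486.6 -21. ] dist 220.83165721311815 220.44500447957535
gate 0.41910395596182337
top [610.5 -89.4] [37.94683283  0.81643998]
line [577.9 -89.7] [ 5.38256157 -0.73862825]
bot [544.8 -90.1] [-27.6774883   -2.41287524]
```

```bash
cat >> m.py <<'E'
psi=-.0385; H=np.array([596.8,170.3])
def knobpos(th,b=0.):
    d=np.array([-np.sin(th),-np.cos(th)]);n=np.array([-np.cos(th),np.sin(th)])
    r=50+170*np.cos(b)-56*np.sin(b); z=86+170*np.sin(b)+56*np.cos(b)
    c,s=np.cos(psi),np.sin(psi); q=H+np.array([[c,-s],[s,c]])@(r*d+14*n)
    return np.array([q[0],q[1],z])
def delta(p,yaw):
    "tool-frame shift (mm) and turn (deg) from measured pose to grasp-point target p (mm), yaw"
    o=get_obs(); t=o["tool_pos"]*1000; y=o["ee_rot"][2]; w=np.array(p)-[0,0,19]-t
    print("t",round(o["time"],2),"tcp",t.round(1),"rpy",o["ee_rot"].round(3),"F",o["wrist_force"].round(1),"w",round(o["width"]*1000,1))
    print("shift",round(np.cos(y)*w[0]+np.sin(y)*w[1],1),round(np.sin(y)*w[0]-np.cos(y)*w[1],1),round(-w[2],1),"turn",round(-np.degrees((yaw-y+np.pi)%(2*np.pi)-np.pi),1))
def yawof(th): return np.pi/2-th+psi
E
python3 -m creep '[[[40,-35,0,0],[40,-35,0,0],[40,-35,0,0],[40,-35,0,0],[40,-35,0,0],[40,-35,0,0],[40,-35,0,0],[40,-35,0,0]]]' 0.6
python3 -m creep '[[[0,0,0,-10],[0,0,0,-10],[0,0,0,-10],[0,0,0,-10],[0,0,0,-9.6],[0,0,0,0]]]'
python3 -c "
from m import *
delta([486.6,-21,219],yawof(.419)); print(knobpos(.419,-.03))"
```

```text
time: 1.1
tool_pos: [0.3769, -0.1816, 0.2051]
ee_rot: [-3.142, 0.0, 0.248]
wrist_force: [1.4, -0.6, -0.6]
width: 0.0564
time: 1.85
tool_pos: [0.3762, -0.1831, 0.205]
ee_rot: [-3.141, -0.0, 1.112]
wrist_force: [-0.3, 0.7, 0.1]
width: 0.0566
t 1.85 tcp [ 376.2 -183.1  205. ] rpy [-3.141 -0.     1.112] F [-0.3  0.7  0.1] w 56.6
shift 194.3 27.1 5.0 turn -0.1
[486.35614836 -22.32958679 136.87556686]
```

```bash

python3 -m creep '[[[39,5.4,0,0],[39,5.4,0,0],[39,5.4,0,0],[39,5.4,0,0],[38,5.4,0,0],[0,0,0,0]]]' 0.6 | tail -0
python3 -c "
from m import *
delta([486.5,-21.6,137],yawof(.419))
s=snapshot('scene'); save('d',s,(200,110,340,250),4)"
```

```text
t 2.6 tcp [486.8 -19.4 204.8] rpy [-3.14   0.     1.115] F [ 0.4 -0.5  0.2] w 56.1
shift -2.1 0.7 86.8 turn 0.1Exception ignored on flushing sys.stdout:
BrokenPipeError: [Errno 32] Broken pipe
```

View pics/d.png

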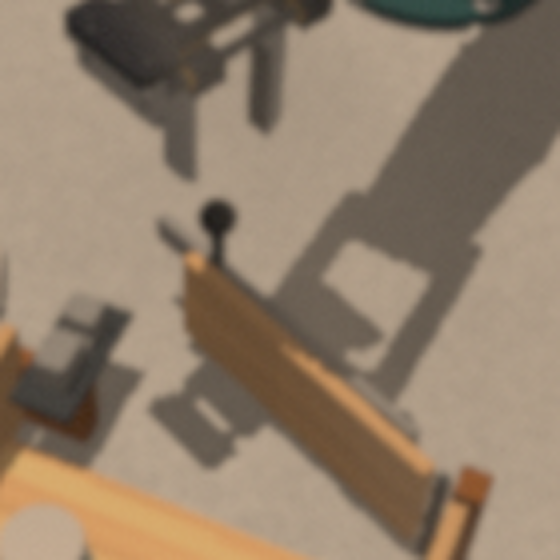

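The crop shows the knob at crop (217,217), lying below and between the two open fingertips at (180,165) and (262,120). I'll descend and grip.

```bash

python3 -m creep '[[[-2,0.7,15,0],[0,0,15,0],[0,0,15,0],[0,0,15,0],[0,0,14,0],[0,0,13,0],[0,0,0,0]]]' 0.6
python3 -m creep '[[[0,0,0,0],[0,0,0,0],[0,0,0,0],[0,0,0,0],[0,0,0,0],[0,0,0,0]]]' 0.1
python3 -c "
from m import *
delta(knobpos(.419,.12),yawof(.419))"
```

```text
time: 3.52
tool_pos: [0.4852, -0.0231, 0.117]
ee_rot: [-3.139, 0.001, 1.114]
wrist_force: [-0.3, 0.3, 0.3]
width: 0.0564
time: 4.28
tool_pos: [0.4862, -0.0233, 0.1189]
ee_rot: [3.141, -0.0, 1.114]
wrist_force: [-0.8, 0.1, 3.0]
width: 0.0246
t 4.28 tcp [486.2 -23.3 118.9] rpy [ 3.141 -0.     1.114] F [-0.8  0.1  3. ] w 24.6
shift 10.4 -0.3 -24.1 turn 0.0
```

Gripped at 24.6 mm wide, which fits the 26 mm ball. I'll lift along the arc.

```bash

python3 -m creep '[[[2,0,-6,0],[2,0,-6,0],[2,0,-6,0],[2,0,-6,0],[0,0,0,0]]]' 
python3 -c "
from m import *
s=snapshot('scene'); save('e',s,(200,110,340,250),4)
delta(knobpos(.419,.12),yawof(.419))
for t in (.419,.36,.3,.25,.2,.15,.1,.06): print(t,knobpos(t,.12).round(1))"
```

```text
time: 4.9
tool_pos: [0.49, -0.0152, 0.143]
ee_rot: [3.141, -0.002, 1.114]
wrist_force: [1.2, 1.8, -3.8]
width: 0.0249
t 4.95 tcp [490.  -15.3 142.6] rpy [ 3.141e+00 -1.000e-03  1.114e+00] F [ 1.5  2.1 -3.4] w 24.6
shift 1.7 -0.1 -0.3 turn 0.0
0.419 [490.6 -13.8 161.9]
0.36 [501.6 -19.7 161.9]
0.3 [513.2 -25.1 161.9]
0.25 [523.  -29.  161.9]
0.2 [533.1 -32.5 161.9]
0.15 [543.3 -35.4 161.9]
0.1 [553.7 -37.8 161.9]
0.06 [562.  -39.4 161.9]
```

View pics/e.png

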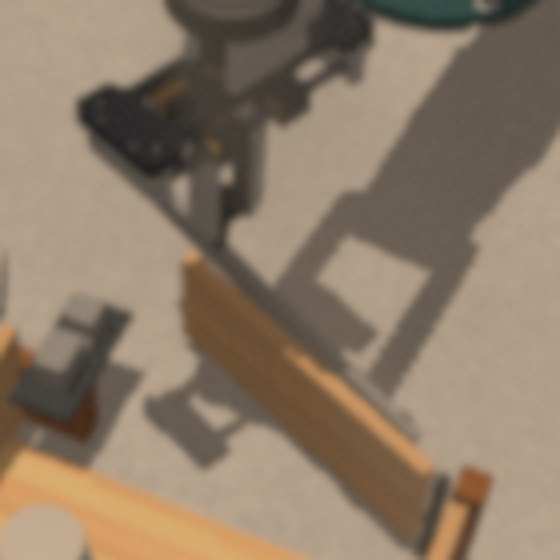

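The bar is up: its free end shows at crop (85,112), with the gripper on the knob at (205,220). I'll swing the gate in.

```bash

python3 -m creep '[[[-0.4,8.5,0,-2.3],[-0.4,8.5,0,-2.3],[-0.4,8.5,0,-2.3],[-0.4,8.5,0,-2.3],[-0.4,8.5,0,-2.3],[-0.4,8.5,0,-2.3],[-0.4,8.5,0,-2.3],[0,0,0,0]]]' 
python3 -c "
from m import *
delta(knobpos(.139,.12),yawof(.139))
delta(knobpos(.0,.12),yawof(.0))"
```

```text
time: 5.95
tool_pos: [0.5449, -0.0379, 0.1419]
ee_rot: [-3.141, -0.001, 1.394]
wrist_force: [1.9, 3.2, -3.4]
width: 0.0246
t 5.95 tcp [544.9 -37.9 141.9] rpy [-3.141e+00 -1.000e-03  1.394e+00] F [ 1.9  3.2 -3.4] w 24.6
shift 2.0 0.3 -1.1 turn 0.1
t 5.95 tcp [544.9 -37.9 141.9] rpy [-3.141e+00 -1.000e-03  1.394e+00] F [ 1.9  3.2 -3.4] w 24.6
shift 2.1 29.8 -1.1 turn -7.9
```

```bash

python3 -m creep '[[[-0.3,7,0,-1.9],[-0.3,7,0,-1.9],[-0.3,7,0,-1.9],[-0.3,5,0,-1.4],[0,2.5,0,-0.6],[0,0,0,0],[0,0,0,0]]]' 
python3 -c "
from m import *
delta(knobpos(.004,.12),yawof(.004))
delta(knobpos(.004,.085),yawof(.004))
s=snapshot('top'); save('f',s,(170,80,340,250),4)"
```

```text
time: 6.82
tool_pos: [0.5731, -0.0427, 0.1426]
ee_rot: [3.141, -0.0, 1.529]
wrist_force: [1.1, 6.0, -4.7]
width: 0.0245
t 6.83 tcp [573.1 -42.7 142.6] rpy [ 3.141 -0.     1.529] F [ 1.1  6.  -4.7] w 24.5
shift 1.7 0.6 -0.4 turn 0.0
t 6.83 tcp [573.1 -42.7 142.6] rpy [ 3.141 -0.     1.529] F [ 1.1  6.  -4.7] w 24.5
shift -0.8 0.6 5.3 turn 0.0
```

View pics/f.png

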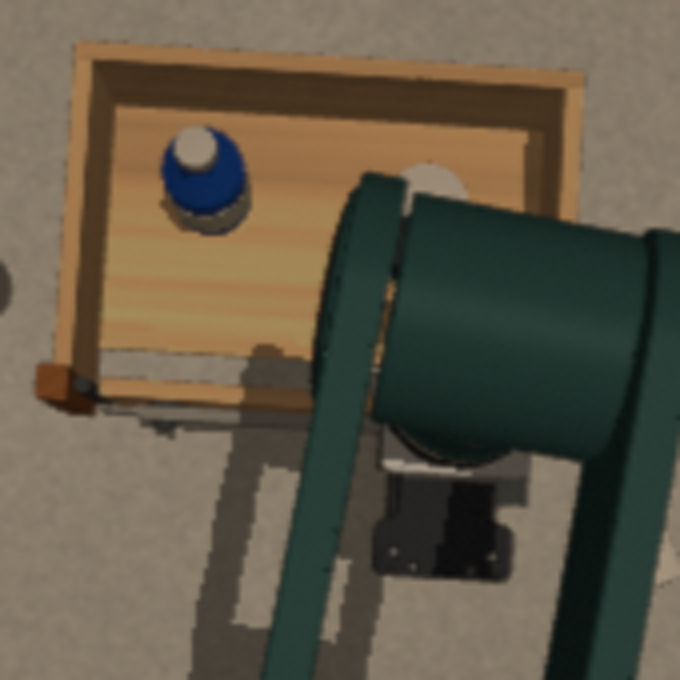

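The top view shows the gate square, lying along crop (100,390)–(320,405). The arm hides the keeper. Next I'll lower to just above lip height and loosen the fingers to a loose cage.

```bash

python3 -m creep '[[[0,0.3,2,0],[-0.4,0.3,2,0],[-0.4,0,1.5,0],[0,0,0,0]]]' 
python3 -m creep '[[[0,0,0,0],[0,0,0,0],[0,0,0,0],[0,0,0,0],[0,0,0,0]]]' 0.4
python3 -c "
from m import *
delta(knobpos(0,0),yawof(.0))
s=snapshot('scene'); save('g',s,(170,130,310,270),4)"
```

```text
time: 7.38
tool_pos: [0.5732, -0.045, 0.1371]
ee_rot: [-3.141, 0.002, 1.528]
wrist_force: [-0.8, -0.9, -1.9]
width: 0.0242
time: 8.0
tool_pos: [0.5734, -0.0438, 0.137]
ee_rot: [3.141, 0.0, 1.529]
wrist_force: [0.2, -0.1, 0.3]
width: 0.0376
t 8.0 tcp [573.4 -43.8 137. ] rpy [3.141 0.    1.529] F [ 0.2 -0.1  0.3] w 37.6
shift -5.2 1.2 14.0 turn -0.2
```

View pics/g.png

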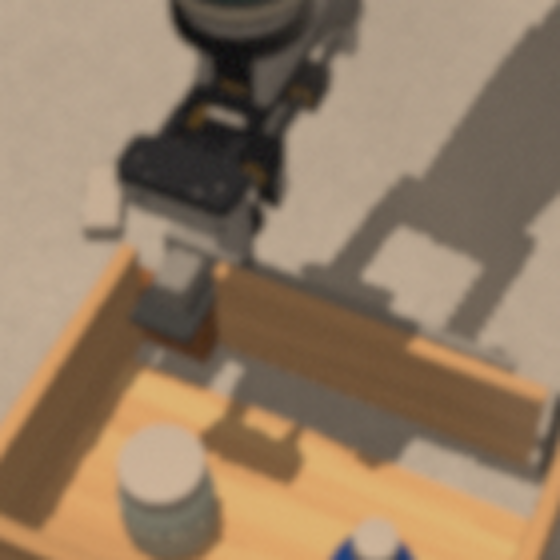

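The gripper hides the latch in this view, so I'll back up clear and look.

```bash

python3 -m creep '[[[0,0,8,0],[0,0,-14,0],[0,0,-14,0],[0,0,-14,0],[0,0,-14,0],[30,0,0,0],[45,0,0,0],[45,0,0,0]]]' 0.55 >/dev/null
python3 -m creep '[[[30,0,0,0],[0,0,0,0]]]' 
python3 -c "
from m import *
s=snapshot('scene');t=snapshot('top')
for n,q in(('scene',s),('top',t)):
  k,px=knob(q); k=k[(abs(k[:,1]+.05)<.03)]
  if len(k): print(n,len(k),np.median(k,0),k[:,2].max())
print(knobpos(0,0),knobpos(0,.08))
im=np.hstack([cv2.resize(q['color'][b:b+80,a:a+80,::-1],(400,400),interpolation=cv2.INTER_CUBIC) for q,a,b in((s,190,150),(t,245,150))]); cv2.imwrite('pics/i.png',im)"
```

```text
time: 9.3
tool_pos: [0.5796, 0.108, 0.1857]
ee_rot: [3.141, -0.0, 1.532]
wrist_force: [-0.4, -0.6, 0.1]
width: 0.0518
scene 59 [ 0.58241513 -0.04764873  0.14782721] 0.1542103479429722
top 86 [ 0.57444702 -0.04796066  0.15202542] 0.15723373458667944
[574.34246676 -48.99810578 142.        ] [574.53564794 -43.98289219 155.40639353]
```

View pics/i.png

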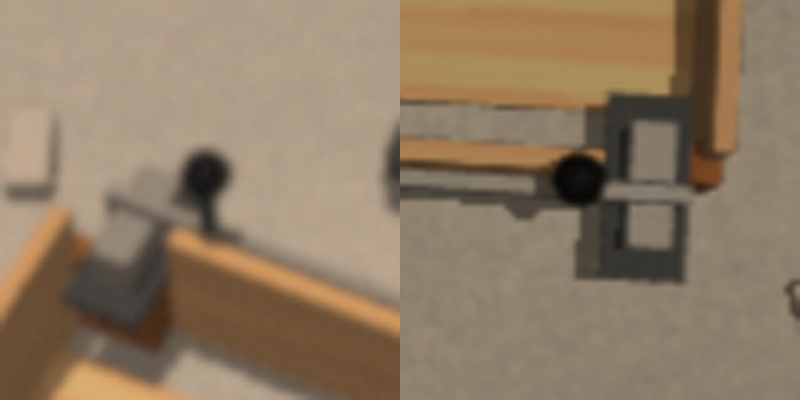

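Both views show the bar lying between lip and shoulder: knob at (205,173) in the left view, bar crossing the notch at (650,190) in the right. The knob has risen 5 mm from its drooped start. That matches a bar angle of 0.00, with y = -48 mm against -49 mm expected when level. Standing on the lip would put it about 18 mm up. One check of the bystanders, then hand in.

```bash
python3 - <<'E'
from m import *
import pickle
a=pickle.load(open("s0.pkl","rb"))["scene"]; b=snapshot("scene")
d=abs(a["color"].astype(int)-b["color"]).max(-1)
for n,(u,v) in dict(paint=(263,278),jar=(211,252),glue=(340,275),penpot=(143,208),tape=(368,215),eraser=(196,180),tin=(355,250)).items():
    print(n,np.median(d[v-14:v+15,u-14:u+15]),np.percentile(d[v-14:v+15,u-14:u+15],95))
o=get_obs(); print(o["time"],abs(o["qvel"]).max(),o["wrist_force"].round(1))
print(ticket.close_job())
E
```

```text
paint 9.0 17.0
jar 14.0 17.0
glue 11.0 15.0
penpot 9.0 14.0
tape 12.0 15.0
eraser 14.0 16.0
tin 14.0 16.0
9.45 0.014389934168038982 [-0.1  0.1  0.6]
the job is handed in; nothing more can be done
None
```

The gate is shut, the bar appears to be down in the notch, and the job is handed in at about 9.5 s on the robot's clock. I gripped the knob, raised the bar to about 0.12 rad with the gate still open at 0.42 rad, and swung the gate to about square. I then lowered the bar to just above lip height and loosened the fingers; it dropped into the notch on the first try, with no search needed. The gripper was then backed off clear.

Last checks:
- **Bar:** the top camera put the knob 5 mm higher than at its drooped start, so the bar angle is about 0.00 rad. In both views the bar lies between the lip and the shoulder.
- **Gate:** the knob's position matches the gate at square, to about 1 mm.
- **Forces:** the largest wrist-force component I read was 6 N, seen while swinging. I read it only at the end of each move, so shorter peaks would not show, and contact force on the keeper was never measured directly.
- **Bystanders:** comparing pictures from before and after showed only an even brightness change over all seven, with no sign that any moved. I did not re-measure their positions.
- **Disagreements:** the knob's highest point read 157 mm against 155 mm expected, and it had read about the same amount high at the start. The back edge of the keeper suggested it was set about 2 mm in, while the other two edges suggested it was centred.

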